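# Straighten the row of tins on the kitchen shelf

## Robot

A 6-joint arm with a two-finger parallel gripper is mounted at the origin on the work surface. World frame = base frame: x ahead of the robot, y to its left, z up, the work surface at z = 0. Lengths are in mm, angles in rad, forces in N, time in s.
With the tool pointing down it reaches from about 300 to 875 mm from the base axis. Payload 4.2 kg.
Tool frame: the origin (TCP) lies between the finger pads; the fingertips stand 17 mm ahead of it and the grasp point (between the pads) lies 2 mm behind it (arm.tip_reach is the distance from the TCP to the fingertips, in mm); z points along the fingers, y is the line along which they close (so a half turn about z gives the same grasp; the last joint's range is limited). The gripper opens to 85 mm and grips with 20 to 120 N. Pads are 22 mm wide; open, the fingers measure 114 mm over their backs; the gripper's body (76 mm by 85 mm) begins 54 mm behind the grasp point. The pads swing forward as they close: fully open they stand 13 mm farther back than shut.
Start: joints at [1.311, 0.32, 1.565, -0, 1.257, -0.02], TCP at [136.568, 558.56, 248.338] pointing down, gripper open.
Joint ranges: [-3.11, 3.11], [-0.84, 2.01], [0.21, 2.61], [-1.34, 4.49], [0.05, 2.63], [-2.56, 2.56]. Speed limits (rad/s): [2.57, 2.57, 3.14, 3.14, 3.14, 3.14].

## Interface

Orientations are given as a unit quaternion [w, x, y, z].
In Python, from bench import arm gives the robot as it stands.
- The arm moves only by the tool send_rows, never from a script. Its argument "steps" is a list of rows, each a list of 7 numbers: the turn, a rotation vector about the tool's x, y, z in rad, then the shift along the tool's x, y, z in units of 30 mm (1.0 is 30 mm), then the closure, from 0 (fully open) to 1 (shut). A call has 1 to 12 rows; each row is the pose to reach, as a shift and turn from the pose commanded when the call began, along the tool's axes at that moment; what a row does not reach only later rows make up. A row lasts 1/12 s, in which the tool goes at most 41.7 mm and 7.16 degrees, less where a joint would pass 70% of its speed; a pose out of reach is approached as far as the arm can. A call with a gripper value outside its range is refused whole. The fingers move at their own pace and stop on an object; "newtons" is the grip in N (left out, the last holds). Time passes only in rows, so rows that repeat a pose let the fingers close. It gives the time, the measured TCP pose, the force, the opening and the grip force at its end, in the units of the state.
- arm.observe(): the state, without advancing time (a new reading comes with each control period).
- arm.capture(name): name is "scene" or "top" or "wrist"; returns a dict with "img" (384x512x3 uint8, red, green, blue), "range_z" (384x512 float32, mm along the optical axis (not along the pixel's ray), 0 where there is no reading), "intrinsics" (3x3 intrinsics, pixels), "D" ([k1, k2, p1, p2, k3] as OpenCV has them; the pictures are not rectified), "camera_from_world" (4x4, takes a point from world to camera coordinates). Camera axes: x right, y down, z forward; pixel columns grow to the right and rows downward; lengths in mm; the calibration is good to about 2 mm. A picture is of the moment at which its call begins.
- arm.hand_in(): hands the job in; it is judged then, once.
The state is a dict: "time": time; "q": joint angles; "joint_vel": joint speeds; "tau": joint torques, N m; "position": TCP position; "eef_rot": TCP orientation; "ft_force": force on the tool from outside, world axes, zero at the start; "wrist_torque": the same for the moment, N m; "gripper_width": finger opening in mm; "grip_force": force on a finger pad.
Only numpy, scipy, OpenCV 4.12 (cv2) and the standard library are available. Lean on these libraries where they do the work, as an engineer would, in place of code of your own. Each camera call takes 0.05 s, during which the arm holds its last target. There are 200 camera calls.

## Task

Take the ruler by its grip and push the three low tins back with its edge until they stand upright in one straight row, all with their near sides just at the dark metal strip in the shelf board. Move the tins only with the ruler, then set it down flat on the shelf on the near side of the row and let go; do not disturb the glass tumbler or the pepper mill.

Things in the scene. Friction and masses are not known exactly. Their poses are not given: they have to be found in the camera images.
- ruler: aluminium L-section ruler, 340 x 36 mm, 0.25 kg, lying flat on the near part of the shelf. Origin: middle of its underside, under the grip; x to the pushing face, y along it, z up. Pushing face: flat flange 24 mm tall, 18 mm along +x; the base reaches 18 mm the other way. Wooden grip: block 20 mm thick (x), 70 long (y), top 78 mm above the underside; fingers on its top 30 mm pass above the tins.
- tin_left: closed low steel tin, upright plain cylinder 56 mm in diameter and 40 mm tall, about 0.12 kg, slides easily; origin at the centre of its underside. The leftmost (+y) of the three in the row (the three look alike; neighbours stand about 90 mm apart along the shelf)
- tin_mid: closed low steel tin, upright plain cylinder 56 mm in diameter and 40 mm tall, about 0.12 kg, slides easily; origin at the centre of its underside. The middle of the three in the row (the three look alike; neighbours stand about 90 mm apart along the shelf)
- tin_right: closed low steel tin, upright plain cylinder 56 mm in diameter and 40 mm tall, about 0.12 kg, slides easily; origin at the centre of its underside. The rightmost (-y) of the three in the row (the three look alike; neighbours stand about 90 mm apart along the shelf)
- strip (a point): 8 mm wide dark steel strip, flush in the fixed oak shelf board: point on its centre line, mid-length, on the board's top (50 mm above the counter). x: across the board, away from the robot (push direction); y along the strip; z up. Board 740 mm long, 215 mm on the near side of the strip, 145 beyond. Tins start with near sides 27 to 120 mm nearer; tall things stand over 225 mm off along y.
- tumbler: clear glass tumbler, open top, 68 mm in diameter at the rim, 95 mm tall, standing on the board near one end; origin at the centre of its underside. A bystander, leave it.
- mill: small turned dark-wood pepper mill, 40 mm in diameter, 90 mm tall, standing on the board behind the row, about 117 mm beyond the strip; origin at the centre of its underside. A bystander, leave it.

How it is judged (in metres and radians):
On the way, in this order (a step that is already met when the one before it is completed fails the run):
1. the ruler is held in the gripper (contact force between the fingers and ruler above 2 N), for 0.2 s.
2. with the ruler held, the three tins stand upright in line at the strip (x of tin_left in the frame of strip between 0.016 and 0.04 m and z of tin_left in the frame of strip between -0.008 and 0.008 m and angle between each of tin_left, tin_mid, tin_right's own z axis and vertical below 0.15 rad and x of tin_mid in the frame of strip between 0.016 and 0.04 m and z of tin_mid in the frame of strip between -0.008 and 0.008 m and x of tin_right in the frame of strip between 0.016 and 0.04 m and z of tin_right in the frame of strip between -0.008 and 0.008 m and contact force between the fingers and ruler above 1 N), for 0.2 s.
At the end, for the whole second after the job is handed in: Each tin stands upright on the board (within 9 degrees, 8 mm in height) with its near side within 12 mm of the strip's centre line (its centre 16 to 40 mm beyond it); the ruler lies flat on the board (within 8 mm, 9 degrees) with its middle on the robot's side of the strip; all at rest (x of tin_left in the frame of strip between 0.016 and 0.04 m and z of tin_left in the frame of strip between -0.008 and 0.008 m and angle between each of tin_left, tin_mid, tin_right, ruler's own z axis and vertical below 0.15 rad and x of tin_mid in the frame of strip between 0.016 and 0.04 m and z of tin_mid in the frame of strip between -0.008 and 0.008 m and x of tin_right in the frame of strip between 0.016 and 0.04 m and z of tin_right in the frame of strip between -0.008 and 0.008 m and z of ruler in the frame of strip between -0.008 and 0.008 m and x of ruler in the frame of strip below 0 m and linear speed of each of ruler, tin_left, tin_mid, tin_right below 0.02 m/s); the robot touches nothing.
It fails at once if a tin is touched by the robot itself with more than 1 N (contact force between any of the fingers, the arm and tin_left above 1 N or contact force between any of the fingers, the arm and tin_mid above 1 N or contact force between any of the fingers, the arm and tin_right above 1 N).
It fails at once if a tin is tipped by more than 20 degrees (angle between any of tin_left, tin_mid, tin_right's own z axis and vertical above 0.35 rad).
It fails at once if the tumbler or the pepper mill is moved by more than 20 mm (distance of any of tumbler, mill from where it was at the start of the episode above 0.02 m).
It also fails if it takes over 38 s, if anything falls off the work surface, if the arm or the gripper's body presses on something with over 40 N, if the wrist force passes 120 N, or if a joint passes its speed limit or range.

## Working session

There is one attempt and no reset: what is moved stays moved. The work goes in short steps, Python scripts to look and compute and a tool call to move; the robot and the scene stay as the last step left them, time stands still between calls to the robot, and variables do not carry over. Pictures are saved under pics/ and viewed, at most 10 in all, crops included, and the job is handed in when it is done.

Besides the shell and the picture viewer there is one more tool, called after "Request:" as name([rows], argument=value, ...), one row to a line, values as JSON. send_rows: Moves the arm, as the interface text tells. Its arguments: {"type":"object","properties":{"steps":{"type":"array","items":{"type":"array","items":{"type":"number"}}},"newtons":{"type":"number"}},"required":["steps"]}

```bash
mkdir -p pics
cat > h.py <<'E'
import numpy as np, cv2
from bench import arm
def cap(n,save=None):
    c=arm.capture(n)
    if save: cv2.imwrite(f'pics/{save}.png',c['img'][:,:,::-1])
    return c
def world(c,uv,z=None):
    uv=np.array(uv,float).reshape(-1,1,2)
    n=cv2.undistortPoints(uv,c['intrinsics'],np.array(c['D']))[:,0]
    T=np.linalg.inv(c['camera_from_world'])
    d=np.c_[n,np.ones(len(n))]@T[:3,:3].T; o=T[:3,3]
    if z is not None: s=(z-o[2])/d[:,2]
    else:
        i=uv[:,0].round().astype(int); s=c['range_z'][i[:,1],i[:,0]]
    return o+d*np.array(s)[:,None]
E
python3 - <<'E'
from h import *
for n in ['top','scene']:
    c=cap(n,n+'0'); print(n,c['intrinsics'][0,0],np.linalg.inv(c['camera_from_world'])[:3].round(2))
print(arm.observe())
E
```

```text
top 471.6720129087586 [[-1.00000e-02 -1.00000e+00  9.00000e-02  5.02720e+02]
 [-1.00000e+00  1.00000e-02 -0.00000e+00 -3.39600e+01]
 [ 0.00000e+00 -9.00000e-02 -1.00000e+00  1.14736e+03]]
scene 358.79700408927295 [[ 3.00000e-02  7.20000e-01 -7.00000e-01  1.18282e+03]
 [ 1.00000e+00 -2.00000e-02  2.00000e-02 -2.76400e+01]
 [ 0.00000e+00 -7.00000e-01 -7.20000e-01  6.51970e+02]]
{'time': 0.1, 'q': array([ 1.31098778e+00,  3.20220452e-01,  1.56555052e+00,  3.12012312e-05,
        1.25742630e+00, -1.99995673e-02]), 'joint_vel': array([ 0.00060748, -0.00256751, -0.00268276, -0.00045854, -0.00215891,
       -0.00141014]), 'tau': array([-4.78321490e-04, -4.16410196e+01, -2.34705180e+01, -5.27696159e-05,
        4.88757854e-03, -8.51502932e-06]), 'position': array([136.45851037, 558.15604961, 247.57317386]), 'eef_rot': array([-1.26572128e-04,  1.19622132e-01,  9.92819169e-01, -7.92398231e-04]), 'ft_force': array([-0.63220433, -0.49312412,  0.52422062]), 'wrist_torque': array([-0.04958157, -0.05884944, -0.01398911]), 'grip_force': 0.0, 'gripper_width': 85.43542956129531}
```

View pics/top0.png

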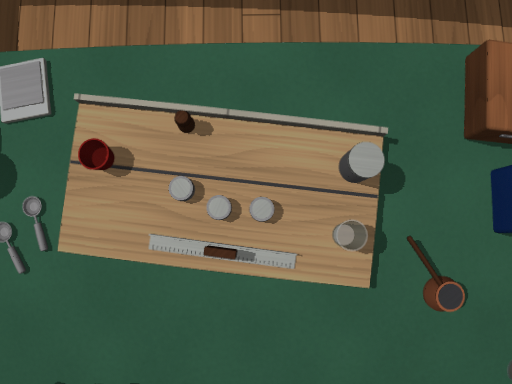

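View pics/scene0.png

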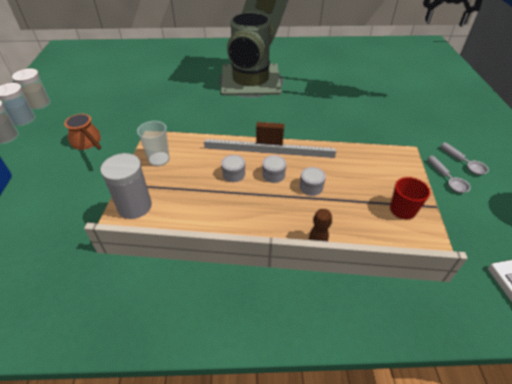

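The top view shows the strip from (72,163) to (377,195), the tins at (181,188), (220,208) and (262,209), and the ruler from (150,243) to (297,261) with its grip at (221,252). The scene view agrees. The tumbler is at (350,235) and the mill at (184,121). Next I'll measure them.

```bash
cat > meas.py <<'E'
from h import *
def cloud(c):
    v,u=np.mgrid[0:384,0:512]; uv=np.c_[u.ravel(),v.ravel()]
    return world(c,uv).reshape(384,512,3)
def strip(c):
    g=cv2.cvtColor(c['img'],cv2.COLOR_RGB2GRAY).astype(float); pts=[]
    for u in list(range(80,165))+list(range(200,335)):
        v0=163+(u-72)*32/305; vs=np.arange(int(v0)-7,int(v0)+8)
        p=g[vs,u]; w=np.clip(np.median(p)-15-p,0,None)
        if w.sum()>20: pts.append((u,(w*vs).sum()/w.sum()))
    P=world(c,pts,50)[:,:2]
    vx,vy,x,y=cv2.fitLine(P.astype(np.float32),cv2.DIST_HUBER,0,.01,.01).ravel()
    if vy<0: vx,vy=-vx,-vy
    d=np.array([vx,vy]); n=np.array([vy,-vx]); p0=np.array([x,y])
    print('strip n',n,'resid',np.abs((P-p0)@n).mean(),'yaw',np.arctan2(n[1],n[0]))
    return p0,n,d
def tops(c,X,zlo,zhi,box):
    m=((X[...,2]>zlo)&(X[...,2]<zhi)).astype(np.uint8); k=np.zeros_like(m); u0,v0,u1,v1=box; k[v0:v1,u0:u1]=1
    k*=m; n,l,s,ce=cv2.connectedComponentsWithStats(k)
    out=[]
    for i in range(1,n):
        if s[i,4]>40:
            cn=max(cv2.findContours((l==i).astype(np.uint8),0,2)[0],key=len)
            out.append((s[i,4],ce[i],cn,np.median(X[l==i],0)))
    return out
E
python3 - <<'E'
from meas import *
c=cap('top'); X=cloud(c)
print('board z',np.median(X[215:230,100:150,2]))
p0,n,d=strip(c)
def sf(P): q=np.atleast_2d(P)[:,:2]-p0; return np.c_[q@n,q@d].round(1)
for a,ce,cn,md in tops(c,X,82,100,(130,150,330,235)):
    W=world(c,[ce],90)[0]; (r)=cv2.minEnclosingCircle(world(c,cn[:,0],90)[:,:2].astype(np.float32))[1]
    print('tin',a,ce,W.round(1),md.round(1),'r',round(r,1),'strip frame',sf(W))
for a,ce,cn,md in tops(c,X,120,140,(140,225,310,280)):
    W=world(c,[ce],128)[0]; print('grip',a,W.round(1),md.round(1),sf(W),cv2.minAreaRect(world(c,cn[:,0],128)[:,:2].astype(np.float32)))
for a,ce,cn,md in tops(c,X,68,80,(140,225,310,280)):
    R=cv2.minAreaRect(world(c,cn[:,0],74)[:,:2].astype(np.float32)); print('flange',a,md.round(1),R,sf(R[0]))
h=cv2.cvtColor(c['img'],cv2.COLOR_RGB2HSV); 
for nm,bx in [('flangeprofile',(185,235,186,262))]:
    print(X[236:262,180,2].round(0))
for nm,px in [('tumbler rim',(351,235)),('mill',(183,117)),('mug',(96,152)),('can',(367,160))]:
    w=world(c,[px])[0]; print(nm,w.round(0),sf(w))
E
```

```text
board z 50.325503569298235
strip n [ 0.99203813 -0.12593769] resid 0.4462872071609887 yaw -0.12627299
tin 489 [180.71574642 187.75051125] [596.3 126.2  90. ] [595.9 125.7  90.7] r 28.5 strip frame [[-35.6 105.1]]
tin 481 [218.66320166 206.91268191] [552.1  40.6  90. ] [551.9  39.9  90.9] r 28.1 strip frame [[-68.6  14.7]]
tin 480 [261.69375    208.51666667] [547.3 -55.9  90. ] [546.6 -56.4  91.1] r 27.9 strip frame [[-61.2 -81.6]]
grip 309 [451.7  36.2 128. ] [451.4  35.9 128.1] [[-167.7   -2.3]] ((451.7266540527344, 36.487518310546875), (69.70693969726562, 20.43049430847168), 81.68594360351562)
flange 281 [466.5  32.4  74.2] ((467.5255126953125, 35.63752746582031), (335.5635070800781, 4.579233169555664), 81.83958435058594) [[-151.9   -0.9]]
[51. 48. 72. 74. 57. 56. 57. 54. 55. 55. 53. 53. 55. 51. 54. 56. 54. 52.
 51. 51. 51. 48. 53. 47. 52. 49.]
tumbler rim [ 484. -263.   54.] [[ -97.5 -295.3]]
mill [748. 115. 137.] [[116.3 112.9]]
mug [687. 335.  56.] [[ 28.1 323.6]]
can [ 642. -277.  176.] [[  60.8 -288.6]]
```

```bash
cat >> h.py <<'E'
from scipy.spatial.transform import Rotation as Ro
def go(pos,yaw):
    "shift (units) and turn in tool axes to reach pos with tool y along world yaw, pointing down"
    s=arm.observe(); w=s['eef_rot']; R=Ro.from_quat([*w[1:],w[0]])
    y=np.array([np.cos(yaw),np.sin(yaw),0]); z=np.array([0,0,-1.]); G=Ro.from_matrix(np.c_[np.cross(y,z),y,z])
    print('at',s['position'].round(1),'turn',(R.inv()*G).as_rotvec().round(4),'shift',(R.inv().apply(np.array(pos)-s['position'])/30).round(3))
E
python3 -c "
from h import *
go([451.7,36.3,175],-.1425)"
```

```text
at [136.5 558.2 247.7] turn [-1.1000e-03  1.0000e-03  1.4735e+00] shift [-14.339 -14.401   2.442]
```

Request:
send_rows([
  [0,0,0.06,-0.6,-0.6,0.1,0],
  [0,0,0.15,-1.5,-1.5,0.25,0],
  [0,0,0.25,-2.4,-2.4,0.4,0],
  [0,0,0.35,-3.3,-3.3,0.55,0],
  [0,0,0.45,-4.2,-4.2,0.7,0],
  [0,0,0.55,-5.1,-5.1,0.85,0],
  [0,0,0.65,-6.0,-6.0,1.0,0],
  [0,0,0.75,-6.9,-6.9,1.15,0],
  [0,0,0.85,-7.8,-7.8,1.3,0],
  [0,0,0.95,-8.7,-8.7,1.45,0],
  [0,0,1.05,-9.6,-9.6,1.6,0],
  [0,0,1.15,-10.5,-10.5,1.75,0],
])

```text
time: 1.15
position: [368.1, 176.0, 195.7]
eef_rot: [0.0, 0.642, 0.767, 0.0]
ft_force: [0.4, 0.1, 0.6]
gripper_width: 85.7
grip_force: 0.0
```

```bash
python3 -c "
from h import *
go([451.7,36.3,175],-.1425)"
```

```text
at [368.1 176.  195.7] turn [ 2.000e-04 -2.000e-04  3.187e-01] shift [-5.072  1.925  0.688]
```

Request:
send_rows([
  [0,0,0.07,-1.1,0.4,0.15,0],
  [0,0,0.14,-2.2,0.8,0.3,0],
  [0,0,0.21,-3.2,1.2,0.4,0],
  [0,0,0.27,-4.1,1.55,0.55,0],
  [0,0,0.3187,-4.8,1.8,0.65,0],
  [0,0,0.3187,-5.07,1.925,0.69,0],
  [0,0,0.3187,-5.07,1.925,0.69,0],
  [0,0,0.3187,-5.07,1.925,0.69,0],
])

```text
time: 1.82
position: [451.5, 38.8, 174.9]
eef_rot: [-0.001, 0.754, 0.657, -0.0]
ft_force: [-1.3, 0.5, -0.6]
gripper_width: 85.3
grip_force: 0.0
```

```bash
python3 -c "
from h import *
go([451.7,36.3,119],-.1425)
c=cap('wrist','w1')"
```

```text
at [451.5  38.8 174.9] turn [-0.0012 -0.0004  0.0048] shift [-0.084  0.021  1.863]
```

View pics/w1.png

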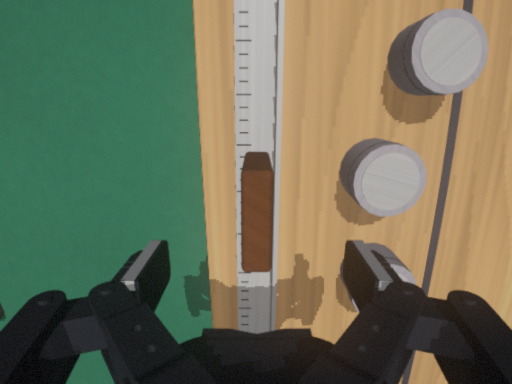

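The wrist view shows the grip at (257,215), centred between the open fingers (columns 150 and 365). Going down and closing.

Request:
send_rows([
  [0,0,0,-0.03,0.02,0.4,0],
  [0,0,0,-0.05,0.02,0.9,0],
  [0,0,0,-0.05,0.02,1.4,0],
  [0,0,0,-0.05,0.02,1.75,0],
  [0,0,0,-0.05,0.02,1.86,0],
  [0,0,0,-0.05,0.02,1.86,0],
  [0,0,0,-0.05,0.02,1.86,0.4],
  [0,0,0,-0.05,0.02,1.86,0.7],
  [0,0,0,-0.05,0.02,1.86,0.9],
  [0,0,0,-0.05,0.02,1.86,1],
  [0,0,0,-0.05,0.02,1.86,1],
  [0,0,0,-0.05,0.02,1.86,1],
], newtons=50)

```text
time: 2.87
position: [452.3, 37.0, 119.7]
eef_rot: [-0.0, 0.754, 0.657, 0.0]
ft_force: [-1.1, -0.3, 2.4]
gripper_width: 19.0
grip_force: 50.0
```

Request:
send_rows([
  [0,0,0,0,0,0,1],
  [0,0,0,0,0,0,1],
  [0,0,0,0,0,0,1],
  [0,0,0,0,0,0,1],
  [0,0,0,0,0,-0.05,1],
  [0,0,0,0,0,-0.1,1],
  [0,0,0,0,0,-0.1,1],
])

```text
time: 3.45
position: [452.2, 36.9, 122.1]
eef_rot: [-0.0, 0.754, 0.657, -0.0]
ft_force: [-0.6, 0.5, -4.0]
gripper_width: 19.2
grip_force: 49.4
```

```bash
cat > look.py <<'E'
from meas import *
import sys
c=cap('top'); X=cloud(c)
# strip frame as measured at start (arm hides it later)
n=np.array([0.99203813,-0.12593769]); d=np.array([.12593769,.99203813])
p0=np.array([596.3,126.2])-np.array([n,d]).T@np.array([-35.6,105.1])
def sf(P): q=np.atleast_2d(P)[:,:2]-p0; return np.c_[q@n,q@d].round(1)
for a,ce,cn,md in tops(c,X,82,98,(130,120,330,240)):
    W=world(c,[ce],90)[0]; print('blob',a,W.round(1),md.round(1),sf(W))
h=[]
for a,ce,cn,md in tops(c,X,66,81.5,(120,130,330,280)):
    R=cv2.minAreaRect(world(c,cn[:,0],74)[:,:2].astype(np.float32)); print('flange',a,md.round(1),np.round(R[0]+R[1]+(R[2],),2),sf(R[0]))
s=arm.observe(); print(s['position'].round(1),sf(s['position']),s['gripper_width'],s['grip_force'],s['ft_force'].round(1))
E
python3 look.py; python3 -c "
from h import *
go([451.7,36.3,119],-.1263)"
```

```text
blob 181 [ 744.4 -171.9   90. ] [ 746.1 -176.9   85.5] [[ 148.8 -172. ]]
blob 484 [596.4 126.3  90. ] [595.8 125.9  90.8] [[-35.5 105.2]]
blob 483 [552.2  40.6  90. ] [551.9  39.9  90.9] [[-68.6  14.6]]
blob 483 [547.  -55.9  90. ] [546.4 -56.3  90.7] [[-61.5 -81.8]]
flange 98 [451.8 -74.7  76.7] [452.48 -74.83 116.53   4.27  81.94] [[-153.  -112.4]]
[452.2  37.  122. ] [[-167.3   -1.6]] 19.365950828074723 49.43939745426178 [-0.1 -0.5 -1.6]
at [452.2  37.  122. ] turn [-0.0005  0.0001 -0.0112] shift [-0.024 -0.013  0.1  ]
```

Ruler held and lifted about 2.5 mm. Next I align it with the strip and approach to just before first contact.

Request:
send_rows([
  [0,0,-0.004,0,0.1,0,1],
  [0,0,-0.009,0,0.3,0,1],
  [0,0,-0.0135,0,0.5,0,1],
  [0,0,-0.0135,0,0.7,0,1],
  [0,0,-0.0135,0,0.9,0,1],
  [0,0,-0.0135,0,1.1,0,1],
  [0,0,-0.0135,0,1.3,0,1],
  [0,0,-0.0135,0,1.45,0,1],
  [0,0,-0.0135,0,1.55,0,1],
  [0,0,-0.0135,0,1.6,0,1],
  [0,0,-0.0135,0,1.6,0,1],
  [0,0,-0.0135,0,1.6,0,1],
])

```text
time: 4.5
position: [499.6, 30.4, 122.2]
eef_rot: [-0.0, 0.75, 0.662, -0.0]
ft_force: [0.2, -0.6, -2.2]
gripper_width: 19.1
grip_force: 49.5
```

```bash
python3 look.py; python3 -c "
from h import *
c=cap('scene','s2')
s=arm.observe()['position']
n=np.array([0.99203813,-0.12593769,0])
go(s+101.5*n,-.1263)"
```

```text
blob 167 [ 744.3 -175.    90. ] [ 745.7 -179.2   85.8] [[ 149.2 -175.1]]
blob 489 [596.2 126.2  90. ] [595.9 125.6  90.6] [[-35.7 105.1]]
blob 114 [568.1  48.9  90. ] [567.8  50.9  90.8] [[-53.8  24.9]]
blob 481 [547.2 -55.8  90. ] [546.6 -56.3  91.1] [[-61.4 -81.7]]
flange 92 [501.1 -84.4  76.9] [501.08 -84.65 112.08   3.98  82.67] [[-103.5 -116.1]]
[499.5  30.4 122.2] [[-119.6   -2.1]] 18.83628589517498 49.48907732963562 [-0.1  0.6 -2.9]
at [499.5  30.4 122.3] turn [-0.0004 -0.      0.0021] shift [-7.000e-03  3.383e+00 -1.000e-03]
```

View pics/s2.png

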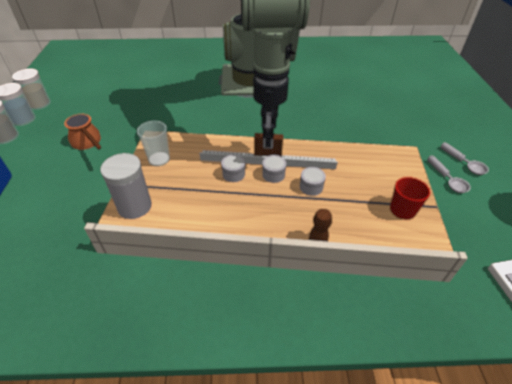

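The scene view shows the ruler held level, spanning (200,157)–(336,163), just in front of all three tins and parallel to the strip. Pushing at about 50 mm/s with a slow finish.

Request:
send_rows([
  [0,0,0,0,0.05,0,1],
  [0,0,0,0,0.15,0,1],
  [0,0,0,0,0.3,0,1],
  [0,0,0,0,0.45,0,1],
  [0,0,0,0,0.6,0,1],
  [0,0,0,0,0.75,0,1],
  [0,0,0,0,0.9,0,1],
  [0,0,0,0,1.05,0,1],
  [0,0,0,0,1.2,0,1],
  [0,0,0,0,1.35,0,1],
  [0,0,0,0,1.5,0,1],
  [0,0,0,0,1.65,0,1],
])

```text
time: 5.6
position: [549.1, 24.2, 122.2]
eef_rot: [-0.0, 0.75, 0.662, -0.0]
ft_force: [-2.7, 0.2, -2.1]
gripper_width: 18.8
grip_force: 49.6
```

Request:
send_rows([
  [0,0,0,0,0.15,0,1],
  [0,0,0,0,0.3,0,1],
  [0,0,0,0,0.45,0,1],
  [0,0,0,0,0.6,0,1],
  [0,0,0,0,0.73,0,1],
  [0,0,0,0,0.85,0,1],
  [0,0,0,0,0.96,0,1],
  [0,0,0,0,1.06,0,1],
  [0,0,0,0,1.15,0,1],
  [0,0,0,0,1.22,0,1],
  [0,0,0,0,1.27,0,1],
  [0,0,0,0,1.3,0,1],
])

```text
time: 6.6
position: [587.8, 19.4, 122.3]
eef_rot: [-0.0, 0.75, 0.662, 0.0]
ft_force: [-1.6, 1.2, -3.0]
gripper_width: 18.9
grip_force: 49.4
```

```bash
python3 look.py; python3 -c "
from h import *
c=cap('scene','s3')"
```

```text
blob 187 [ 744.4 -170.3   90. ] [ 746.4 -176.6   85.9] [[ 148.7 -170.4]]
blob 72 [649.1 141.5  90. ] [648.7 141.3  90.7] [[ 14.8 127. ]]
blob 455 [623.  -66.6  90. ] [622.7 -66.5  90.9] [[ 15.2 -82.8]]
flange 42 [622.4 164.4  77.1] [622.19 165.    42.41   5.1   82.95] [[-14.8 146.9]]
flange 113 [589.5 -93.7  76.3] [590.13 -97.55 108.29   7.36  82.74] [[ -13.5 -117.6]]
[588.   19.4 122.3] [[-30.4  -1.9]] 18.972112272437354 49.428847432136536 [-1.8  0.7 -3.5]
```

View pics/s3.png

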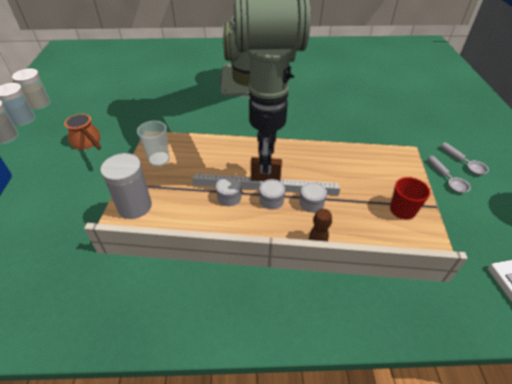

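The scene view shows the three tins in a row against the ruler at (229,196), (271,196) and (313,200), all upright. Their centres are about 15 mm past the strip line, so I push 12.5 mm more, slowly.

Request:
send_rows([
  [0,0,0,0,0.05,0,1],
  [0,0,0,0,0.11,0,1],
  [0,0,0,0,0.18,0,1],
  [0,0,0,0,0.25,0,1],
  [0,0,0,0,0.31,0,1],
  [0,0,0,0,0.36,0,1],
  [0,0,0,0,0.4,0,1],
  [0,0,0,0,0.42,0,1],
  [0,0,0,0,0.42,0,1],
  [0,0,0,0,0.42,0,1],
  [0,0,0,0,0.42,0,1],
  [0,0,0,0,0.42,0,1],
])

```text
time: 7.7
position: [600.4, 17.9, 122.4]
eef_rot: [0.0, 0.75, 0.662, 0.0]
ft_force: [-1.4, 0.6, -2.3]
gripper_width: 18.8
grip_force: 49.6
```

```bash
python3 look.py; python3 -c "
from meas import *
n=np.array([0.99203813,-0.12593769]); d=np.array([.12593769,.99203813])
p0=np.array([596.3,126.2])-np.array([n,d]).T@np.array([-35.6,105.1])
c=cap('scene'); X=cloud(c); q=X[...,:2]-p0; sx=q@n; sy=q@d
for y0 in (105,14.7,-81.6):
    m=(np.hypot(sx-28,sy-y0)<45)&(X[...,2]>86)&(X[...,2]<95)&(sx>-2); print(y0,m.sum(),sx[m].min().round(1),sx[m].max().round(1),sx[m].mean().round(1),sy[m].mean().round(1),X[m][:,2].mean().round(1))
"
```

```text
blob 41 [739.3 112.3  90. ] [738.7 111.2  86.1] [[108.  109.3]]
blob 182 [ 744.4 -171.2   90. ] [ 746.2 -176.8   85.6] [[ 148.8 -171.3]]
blob 79 [661.4 139.8  90. ] [661.8 139.2  91.1] [[ 27.3 126.8]]
blob 448 [635.5 -68.6  90. ] [636.1 -68.8  90.9] [[ 27.8 -83.2]]
flange 41 [634.3 162.9  76.1] [635.07 163.72  44.79   4.88  82.13] [[ -1.9 147.2]]
flange 112 [601.1 -97.5  76.6] [601.7  -99.04 109.51  11.3   78.71] [[  -1.9 -117.7]]
[600.4  17.8 122.4] [[-17.9  -1.9]] 18.9755370233947 49.567437171936035 [-0.6 -0.4 -2.3]
105 419 -1.9 54.9 28.7 106.7 91.4
14.7 410 -1.9 53.8 28.5 16.6 91.4
-81.6 396 -1.0 54.4 28.3 -79.5 91.6
```

All three tins are at 28 ±1 mm. Now back off 39 mm, lower, release and rise.

Request:
send_rows([
  [0,0,0,0,-0.05,0,1],
  [0,0,0,0,-0.15,0,1],
  [0,0,0,0,-0.35,0,1],
  [0,0,0,0,-0.6,0,1],
  [0,0,0,0,-0.85,0,1],
  [0,0,0,0,-1.05,0,1],
  [0,0,0,0,-1.2,0,1],
  [0,0,0,0,-1.3,0,1],
  [0,0,0,0,-1.3,0.03,1],
  [0,0,0,0,-1.3,0.06,1],
  [0,0,0,0,-1.3,0.08,1],
  [0,0,0,0,-1.3,0.08,1],
])

```text
time: 8.8
position: [561.8, 22.7, 119.7]
eef_rot: [0.0, 0.75, 0.662, 0.0]
ft_force: [0.4, 0.8, -1.5]
gripper_width: 18.6
grip_force: 49.6
```

Request:
send_rows([
  [0,0,0,0,0,0,1],
  [0,0,0,0,0,0,0.8],
  [0,0,0,0,0,0,0.7],
  [0,0,0,0,0,0,0.6],
  [0,0,0,0,0,0,0.5],
  [0,0,0,0,0,0,0.4],
  [0,0,0,0,0,0,0.4],
  [0,0,0,0,0,0,0.4],
  [0,0,0,0,0,0,0.4],
])

```text
time: 9.55
position: [561.5, 22.7, 120.0]
eef_rot: [0.0, 0.75, 0.662, 0.0]
ft_force: [0.2, -0.5, 0.3]
gripper_width: 51.4
grip_force: 0.0
```

Request:
send_rows([
  [0,0,0,0,0,-0.1,0.4],
  [0,0,0,0,0,-0.4,0.4],
  [0,0,0,0,0,-0.9,0.4],
  [0,0,0,0,0,-1.5,0.4],
  [0,0,0,0,0,-2.2,0.4],
  [0,0,0,0,0,-2.9,0.4],
  [0,0,0,0,0,-3.5,0.4],
  [0,0,0,0,0,-3.8,0.4],
  [0,0,0,0,0,-4,0.4],
  [0,0,0,0,0,-4,0.4],
  [0,0,0,0,0,-4,0.4],
])

```text
time: 10.47
position: [561.1, 22.7, 239.4]
eef_rot: [-0.0, 0.75, 0.662, -0.0]
ft_force: [1.1, -0.3, -0.3]
gripper_width: 51.4
grip_force: 0.0
```

```bash
python3 look.py; python3 -c "
from meas import *
n=np.array([0.99203813,-0.12593769]); d=np.array([.12593769,.99203813])
p0=np.array([596.3,126.2])-np.array([n,d]).T@np.array([-35.6,105.1])
c=cap('scene','s4'); X=cloud(c); q=X[...,:2]-p0; sx=q@n; sy=q@d
for y0 in (105,14.7,-81.6):
    m=(np.hypot(sx-28,sy-y0)<45)&(X[...,2]>86)&(X[...,2]<95)&(sx>-5); print(y0,m.sum(),sx[m].mean().round(1),sy[m].mean().round(1),X[m][:,2].mean().round(1))
"
```

```text
blob 182 [ 744.4 -171.3   90. ] [ 746.3 -176.4   85.5] [[ 148.8 -171.4]]
blob 85 [680.  118.1  90. ] [679.8 118.6  90.9] [[ 48.4 107.6]]
blob 474 [635.6 -67.   90. ] [635.9 -66.9  91. ] [[ 27.7 -81.6]]
flange 95 [562.4 -93.7  74.4] [562.62 -94.79 108.05   4.45  82.67] [[ -41.2 -118.4]]
[560.9  22.7 238.9] [[-57.7  -2.1]] 50.95515512588186 0.0 [ 0.   0.9 -0.6]
105 415 28.4 106.7 91.3
14.7 408 28.2 16.7 91.4
-81.6 401 28.3 -79.4 91.4
```

View pics/s4.png

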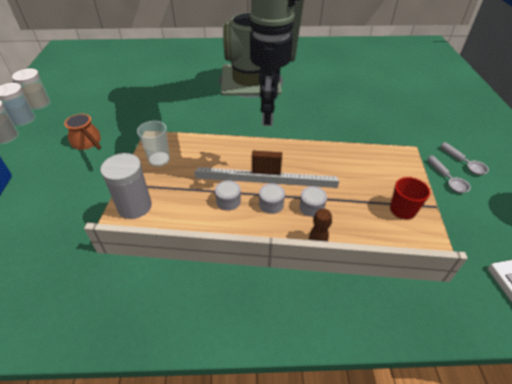

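The final view shows the tins in line at the strip, at (228,196), (271,198) and (313,201). The ruler lies flat on the near side, (195,173)–(338,182), and the gripper is clear of it. Handing in.

```bash
python3 -c "
from bench import arm
print(arm.hand_in())"
```

```text
the job is handed in; nothing more can be done
None
```

The job is handed in, with no verdict returned: at the last look the three tins stood in line about 28 mm past the strip's centre line, the ruler lay flat on the near side and released, and the tumbler and mill looked unmoved.

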